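# Crank up the slide tray and shut the scanner's flap

## Robot

A 6-joint arm with a two-finger parallel gripper is mounted at the origin on the work surface. World frame = base frame: x ahead of the robot, y to its left, z up, the work surface at z = 0. Lengths are in m, angles in rad, forces in N, time in s.
With the tool pointing down it reaches from about 0.35 to 0.85 m from the base axis. Payload 8.1 kg.
Tool frame: the origin (TCP) lies on the centre line of the jaws, within the pads' length; the fingertips stand robot.tips_ahead ahead of it and the grasp point (between the pads) lies 6 mm ahead of it (robot.tips_ahead is the distance from the TCP to the fingertips, in m); z points along the fingers, y is the line along which they close (so a half turn about z gives the same grasp; the last joint's range is limited). The gripper opens to 93 mm and grips with 3 to 60 N. Pads are 15 mm wide; open, the fingers measure 128 mm over their backs; the gripper's body (75 mm by 188 mm) begins 65 mm behind the grasp point.
Start: joints at [-1.277, 0.13, 1.488, -0, 1.523, -0.085], TCP at [0.222, -0.557, 0.244] pointing down, gripper open.
Joint ranges: [-2.96, 2.96], [-0.89, 2.26], [0.02, 2.5], [-1.34, 4.48], [0, 2.73], [-2.66, 2.66]. Speed limits (rad/s): [2.39, 2.39, 2.79, 3.14, 3.14, 3.14].

## Interface

Orientations are given as a rotation vector (axis times angle).
In Python, from plant import robot gives the robot as it stands.
- The arm moves only by the tool apply_moves, never from a script. Its arguments are lists of equal length, an entry for each row: "delta_pos": the shift along the tool's x, y, z in cm, a list of three; "twist": the turn about the tool's z in rad. A call has 1 to 8 rows; each row shifts and turns the commanded pose from where the row before left it, along the tool's axes as they then stand; what a row does not reach is not made up. A row lasts 1/8 s, in which the tool goes at most 62.5 mm and 10.7 degrees, less where a joint would pass 70% of its speed; a pose out of reach is approached as far as the arm can. A call with a gripper value outside its range is refused whole. "gripper" is the finger opening in cm, from 0 to 9.3, set as the call begins (left out, the last holds). The fingers move at their own pace and stop on an object; "squeeze" is the grip in N (left out, the last holds). Time passes only in rows, so rows that do not move let the fingers close. It gives the time, the measured TCP pose, the force, the opening and the grip force at its end, in the units of the state.
- robot.read_state(): the state, without advancing time (a new reading comes with each control period).
- robot.read_camera(name): name is "scene" or "top" or "wrist"; returns a dict with "frame" (480x640x3 uint8, red, green, blue), "vertical_fov" (degrees; the focal length in pixels is half the picture's height over the tangent of half this angle, whatever the lens; pixels are square), "cx", "cy" (the principal point, pixels), "R" (3x3) and "t" (3): a world point X has camera coordinates R X + t. Camera axes: x right, y down, z forward; pixel columns grow to the right and rows downward; lengths in m; the calibration is good to about 2 mm. A picture is of the moment at which its call begins. There is no depth.
- robot.close_job(): hands the job in; it is judged then, once.
The state is a dict: "t": time; "q": joint angles; "dq": joint speeds; "joint_torque": joint torques, N m; "tool_pos": TCP position; "orientation": TCP orientation; "force": force on the tool from outside, world axes, zero at the start; "wrist_torque": the same for the moment, N m; "opening": finger opening in m; "gripper_force": force on a finger pad.
Only numpy, scipy, OpenCV 4.12 (cv2) and the standard library are available. Lean on these libraries where they do the work, as an engineer would, in place of code of your own. Each camera call takes 0.05 s, during which the arm holds its last target. There are 200 camera calls.

## Task

Get the slide scanner ready to scan: turn its handwheel clockwise until the wheel's steel pointer is lined up with the steel index tab standing outside the rim, which raises the slide tray, and push the drop-down flap of the slide bay up until it is fully shut. Either may come first. Do not shift the index tab, and leave the jar, the slide box and the mug where they stand.

Things in the scene. Friction and masses are not known exactly. Their poses are not given: they have to be found in the camera images.
- scanner: Cream slide scanner fixed to the bench, 220 x 380 mm, 177 high. Origin: on the bench under its middle; x away from its front, y to its left. Left half (y +10 to +190): slide bay closed by the front flap, clear roof. Right half: console whose 200 x 180 mm face rises to the rear at 30 deg from level (middle at (0, -100, 115) mm), so the wheel axis leans 30 deg from vertical to the front.
- wheel (a joint): Handwheel angle (rad), growing clockwise seen facing the wheel from above; end stops at 0 and 6.0. Friction about 0.1 N m, stays where it is left. The tray rises 8 mm per rad. Right when the pointer stands at the index tab; that angle depends on the index setting and always lies 2.3 to 4.5 rad clockwise of the start.
- wheel_hub (a point): Centre of the black handwheel, in its rim's mid-plane, 48 mm above the console's face. z: wheel axis, out of the console; x: along the pointer. Rim: round tube 14 mm thick on a 60 mm radius (134 mm over all), 41 mm clear of the console. Hub 26 mm across, top 10 mm above the mid-plane; three 8 mm spokes, one under the pointer, the others 120 deg to either side.
- pointer_tip (a point): Tip of the wheel's flat wedge-shaped steel pointer (wide at the hub, narrowing to the rim, lying on top of one spoke), 71 mm from the wheel axis; turns with the wheel.
- index (a joint): Setting of the index arm (rad, clockwise; 0 = straight up the slope). Stiff; it is not to be moved.
- index_tip (a point): Tip of the index: a steel tab 14 mm wide, 6 mm thick, standing 52 mm up from the console's face outside the rim on the uphill (rear) side; inner point 75 mm from the wheel axis, level with the rim's mid-plane. When set, the pointer's tip faces it with a 4 mm gap.
- flap (a joint): Opening angle of the flap (rad): 0 = upright and shut, grows as its top comes down towards the robot, at most 1.4. A stiff hinge: stays where it is left; shutting takes about 2 to 5 N at the top.
- flap_lip (a point): Middle of the flap's black lip: a round bar of 14 mm diameter, 120 mm long along y, along the outside of the flap's upper edge, 122 mm from the hinge and 9 mm outside the flap's mid-plane. The flap's top edge is 8 mm past it. Axes: the flap's.
- flap_hinge (a point): Middle of the flap's hinge line (along the scanner's y), 28 mm above the bench. The cream flap is 160 mm wide, 130 mm high and 8 mm thick. Its z axis points from the hinge to the upper edge, x inwards.
- jar: Bystander: capped jar, 60 mm across, 85 mm high, standing loose to the right of the scanner. Origin: centre of its underside.
- slidebox: Bystander: flat grey slide box 100 x 160 x 35 mm, loose, to the left of the scanner. Origin: centre of its underside.
- mug: Bystander: white mug, 70 mm across, 90 mm high, loose, to the right of the scanner nearer the robot. Origin: centre of its underside.

How it is judged:
At the end, for the whole second after the job is handed in: The pointer's tip is within 11.5 mm of the index tip (they are 4 mm apart when lined up, so about 0.15 rad of wheel angle either way), the flap is within 0.1 rad of shut, and both are at rest (distance between pointer_tip and index_tip below 0.0115 m and value of joint flap below 0.1 rad and velocity of joint wheel between -0.05 and 0.05 rad/s and velocity of joint flap between -0.05 and 0.05 rad/s); the robot touches nothing.
It fails at once if the index tab is shifted by more than 6 mm (distance of index_tip from where it was at the start of the episode above 0.006 m).
It fails at once if the jar is shifted by more than 30 mm (distance of jar from where it was at the start of the episode above 0.03 m).
It fails at once if the slidebox is shifted by more than 30 mm (distance of slidebox from where it was at the start of the episode above 0.03 m).
It fails at once if the mug is shifted by more than 30 mm (distance of mug from where it was at the start of the episode above 0.03 m).
It also fails if it takes over 61 s, if anything falls off the work surface, if the arm or the gripper's body presses on something with over 40 N, if the wrist force passes 120 N, or if a joint passes its speed limit or range.

## Working session

There is one attempt and no reset: what is moved stays moved. The work goes in short steps, Python scripts to look and compute and a tool call to move; the robot and the scene stay as the last step left them, time stands still between calls to the robot, and variables do not carry over. Pictures are saved under pics/ and viewed, at most 10 in all, crops included, and the job is handed in when it is done.

Besides the shell and the picture viewer there is one more tool, called after "Request:" as a command line: name --pt "numbers of a row" for each row, then --argument value for the rest. apply_moves: Moves the arm, as the interface text tells. Its arguments: {"type":"object","properties":{"delta_pos":{"type":"array"},"twist":{"type":"array"},"gripper":{"type":"number"},"squeeze":{"type":"number"}},"required":["delta_pos","twist"]}

```bash
ls; mkdir -p pics; python3 - <<'E'
from plant import robot
import cv2,pickle,numpy as np
d={}
for n in("scene","top","wrist"):
    c=robot.read_camera(n);d[n]=c
    cv2.imwrite(f"pics/{n}0.png",c["frame"][:,:,::-1])
    print(n,c["vertical_fov"],c["cx"],c["cy"],(-c["R"].T@c["t"]).round(3),c["R"].round(3).tolist())
pickle.dump(d,open("d0.pkl","wb"))
print(robot.tips_ahead,robot.read_state())
E
```

```text
pics
scene 51.82030325469757 316.6774468417861 235.6236695477062 [ 0.684 -0.455  0.999] [[0.969, 0.247, -0.003], [0.213, -0.842, -0.496], [-0.125, 0.48, -0.869]]
top 51.6802475226446 324.26707011221725 230.73703491569253 [0.397 0.034 1.273] [[0.016, -1.0, 0.005], [-0.989, -0.017, -0.148], [0.148, -0.003, -0.989]]
wrist 70.85238074798092 317.272194425291 231.43912439858352 [ 0.298 -0.527  0.384] [[0.369, -0.929, -0.001], [-0.889, -0.353, 0.292], [-0.272, -0.107, -0.956]]
0.025 {'t': 0.15, 'q': array([-1.27740646e+00,  1.30990684e-01,  1.48902685e+00, -4.43905214e-06,
        1.52302968e+00, -8.54013613e-02]), 'dq': array([ 0.00051241, -0.00078026, -0.00279076,  0.00099587,  0.00020426,
       -0.00117186]), 'joint_torque': array([ 1.66836517e-04, -5.60477400e+01, -4.92334163e+01,  7.67526124e-02,
        3.06458061e-02, -5.22464870e-05]), 'tool_pos': array([ 0.22177717, -0.55706294,  0.24282788]), 'orientation': array([-3.08399488e+00, -5.91181092e-01,  2.43993015e-04]), 'force': array([ 0.21669347,  0.22161888, -0.49812359]), 'wrist_torque': array([-0.0641725 , -0.00185932, -0.01701762]), 'gripper_force': 0.0, 'opening': 0.09324692287140944}
```

View pics/scene0.png

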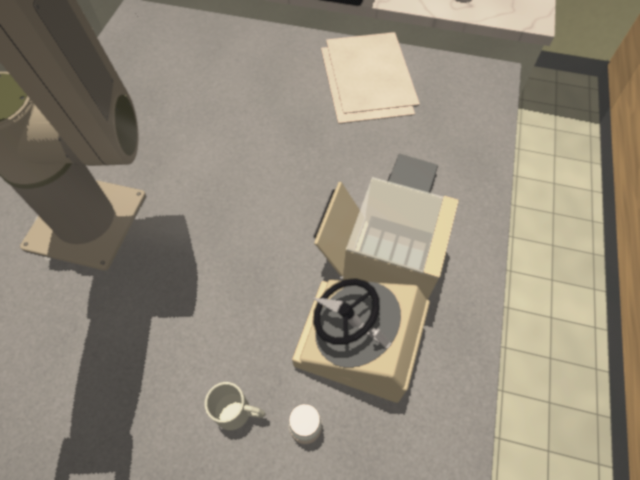

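View pics/top0.png

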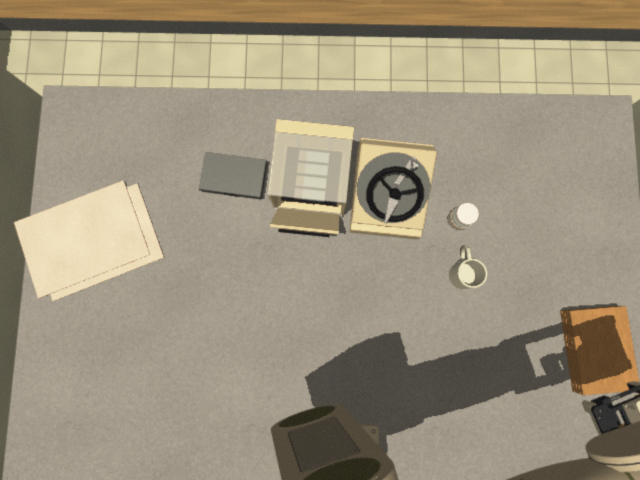

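The scene picture shows the wheel hub near (346,311), pointer tip near (318,301), index near (377,340), and the flap lip around (325,214). In the top picture, the hub is near (395,193), the pointer tip near (388,223), the index near (413,163), and the flap lip near (307,233).

```bash
python3 - <<'E'
import cv2,pickle,numpy as np
d=pickle.load(open("d0.pkl","rb"))
a=cv2.resize(d["top"]["frame"][110:250,260:450],None,fx=4,fy=4,interpolation=cv2.INTER_CUBIC)
b=cv2.resize(d["scene"]["frame"][170:400,285:465],None,fx=2.6,fy=2.6,interpolation=cv2.INTER_CUBIC)
cv2.imwrite("pics/zt.png",a[:,:,::-1]);cv2.imwrite("pics/zs.png",b[:,:,::-1]);print(a.shape,b.shape)
E
```

```text
(560, 760, 3) (598, 468, 3)
```

View pics/zt.png

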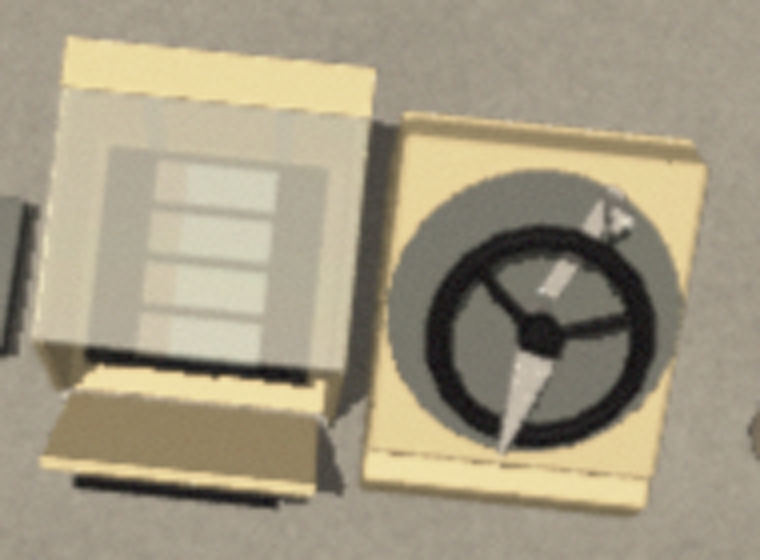

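View pics/zs.png

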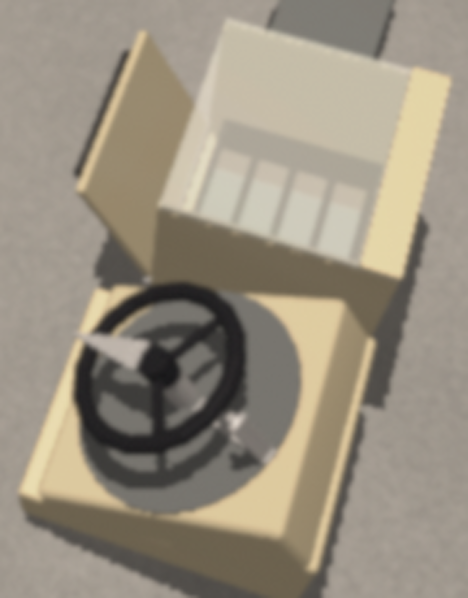

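Zooms give, in top pixels: hub (395.3,193.8), pointer tip (385.5,223), index about (415,164), and lip ends (279,230.5) and (329.5,235.5). In scene pixels: hub (346.2,311.2), tip (315.8,298.8), index about (375.8,333.5), and lip ends (333.5,190) and (315.4,236.9).

```bash
cat > h.py <<'E'
import numpy as np,pickle,cv2
def cam(c):
    f=240/np.tan(np.radians(c["vertical_fov"])/2)
    K=np.array([[f,0,c["cx"]],[0,f,c["cy"]],[0,0,1]]);return K,np.asarray(c["R"]),np.asarray(c["t"])
def ray(c,p):
    K,R,t=cam(c);return -R.T@t,R.T@np.linalg.inv(K)@np.array([*p,1.])
def tri(cs,ps):
    A=0;b=0;g=[]
    for c,p in zip(cs,ps):
        o,v=ray(c,p);v=v/np.linalg.norm(v);P=np.eye(3)-np.outer(v,v);A=A+P;b=b+P@o;g.append((P,o))
    X=np.linalg.solve(A,b);return X,max(np.linalg.norm(P@(X-o)) for P,o in g)
def plane(c,p,z):
    o,v=ray(c,p);return o+v*(z-o[2])/v[2]
def proj(c,X):
    K,R,t=cam(c);q=K@(R@X+t);return q[:2]/q[2]
E
python3 - <<'E'
from h import *
d=pickle.load(open("d0.pkl","rb"));T,S=d["top"],d["scene"]
pts=dict(hub=((395.3,193.8),(346.2,311.2)),tip=((385.5,223),(315.8,298.8)),idx=((415,164),(375.8,333.5)),lipL=((279,230.5),(333.5,190)),lipR=((329.5,235.5),(315.4,236.9)))
for k,(a,b) in pts.items():
    X,e=tri((T,S),(a,b));print(k,X.round(4),round(e,4))
q=lambda x,y:(260+x/4,110+y/4)
# console rear/front edge & bay roof edge directions at given heights
for n,a,b,z in(("rearroof",(68,38),(375,70),.177),("rooffront",(36,342),(355,372),.177),("cons rear",(405,112),(695,142),.165),("cons front bottomedge",(362,485),(640,512),.0),("cons front",(370,450),(652,476),.065)):
    A,B=plane(T,q(*a),z),plane(T,q(*b),z);print(n,A.round(4),B.round(4),np.degrees(np.arctan2(*(A-B)[:2])).round(2))
for n,(u,v) in dict(jar=(467,213),mug=(473,273),mugh=(464,250)).items(): print(n,plane(T,(u,v),.088).round(3))
for p in((205,153),(267,158),(263,197),(201,192)):print("box",plane(T,p,.035).round(3))
E
```

```text
hub [ 0.6533 -0.1307  0.1595] 0.001
tip [ 0.5904 -0.1108  0.1326] 0.0023
idx [ 0.7128 -0.1705  0.1958] 0.0005
lipL [0.5669 0.1362 0.1379] 0.0013
lipR [0.5576 0.019  0.1332] 0.0011
rearroof [0.8194 0.1445 0.177 ] [ 0.8033 -0.0332  0.177 ] 5.17
rooffront [0.6394 0.1571 0.177 ] [ 0.6252 -0.0233  0.177 ] 4.49
cons rear [ 0.7825 -0.0516  0.165 ] [ 0.7674 -0.2203  0.165 ] 5.11
cons front bottomedge [ 0.5873 -0.0377  0.    ] [ 0.5727 -0.2183  0.    ] 4.64
cons front [ 0.5996 -0.0388  0.065 ] [ 0.5863 -0.2131  0.065 ] 4.36
jar [ 0.624 -0.316  0.088]
mug [ 0.478 -0.327  0.088]
mugh [ 0.533 -0.307  0.088]
box [0.78  0.342 0.035]
box [0.77  0.181 0.035]
box [0.667 0.188 0.035]
box [0.677 0.347 0.035]
```

```bash
cat > w.py <<'E'
from h import *
from scipy.spatial.transform import Rotation as Ro
yaw=np.radians(-4.7);xh=np.array([np.cos(yaw),np.sin(yaw),0]);yh=np.array([-np.sin(yaw),np.cos(yaw),0]);zh=np.array([0,0,1.])
O=np.array([.692,-.034,0])
n=-.5*xh+.866*zh;u=.866*xh+.5*zh;r=-yh
HUB=O-.024*xh-.1*yh+.1566*zh
def pl(rad,deg): a=np.radians(deg);return HUB+rad*(np.cos(a)*u+np.sin(a)*r)
def ang(X): v=X-HUB;return np.degrees(np.arctan2(v@r,v@u))%360,np.hypot(v@r,v@u)
def onplane(c,p):
    o,v=ray(c,p);return o+v*((HUB-o)@n)/(v@n)
def wp(th,jaw,w=.036,rad=.034,depth=.012,lift=0):
    "TCP target + tool-y azimuth; inner finger at wheel angle th, jaw pointing outward at jaw (deg, horizontal cw from uphill)"
    P=pl(rad,th);j=np.radians(jaw);d=np.cos(j)*xh+np.sin(j)*r
    T=P+d*(w/2+.00875);T[2]=P[2]-depth+.025+lift
    return T,np.arctan2(-d[1],-d[0])
def plan(state,tg):
    "rows (cm, rad) from the measured pose through targets (T,yaz); rounded with carry"
    p=np.array(state["tool_pos"]);y=Ro.from_rotvec(state["orientation"]).as_matrix()[:,1];az=np.arctan2(y[1],y[0]);D=[];Tw=[]
    for T,a in tg:
        yy=np.array([np.cos(az),np.sin(az),0]);xx=np.array([-np.sin(az),np.cos(az),0])  # x = y cross z(down)
        xx=np.cross(yy,[0,0,-1]);e=T-p
        dl=np.round([e@xx*100,e@yy*100,-e[2]*100],1);tw=round(float(-((a-az+np.pi)%(2*np.pi)-np.pi)),2)
        p=p+(dl[0]*xx+dl[1]*yy)/100-np.array([0,0,dl[2]/100]);az-=tw;D.append(dl.tolist());Tw.append(tw)
    print(D);print(Tw);print("end",p.round(4),round(az,3))
E
python3 - <<'E'
from w import *
from plant import robot
d=pickle.load(open("d0.pkl","rb"));T=d["top"];S=d["scene"]
print("hub proj",proj(T,HUB),proj(T,HUB+.01*n),proj(S,HUB+.01*n))
for k,c in(("T",T),("S",S)):
    hsv=cv2.cvtColor(c["frame"],cv2.COLOR_RGB2HSV);g=(c["frame"].max(2)<50).astype(np.uint8)
    m=np.zeros_like(g);b=proj(c,HUB).astype(int);cv2.circle(m,tuple(map(int,b)),60,1,-1);g&=m
    cs=cv2.findContours(g,cv2.RETR_EXTERNAL,cv2.CHAIN_APPROX_NONE)[0];cc=max(cs,key=cv2.contourArea)
    print(k,"rim ellipse",cv2.fitEllipse(cv2.convexHull(cc)),len(cc))
    th=np.radians(np.arange(0,360,5));pr=np.array([proj(c,pl(.067,t)) for t in np.degrees(th)],np.float32);print(" pred",cv2.fitEllipse(pr))
print("tip",ang(onplane(T,(385.5,223))),ang(onplane(S,(315.8,298.8))),"idx",ang(onplane(T,(415,164))),ang(onplane(S,(375.8,333.5))))
s=robot.read_state();a,b=wp(46,62,lift=.1);print(a,b)
E
```

```text
hub proj [395.35882722 190.87604566] [395.74687862 192.13909616] [346.62150963 310.6902831 ]
T rim ellipse ((394.65655517578125, 193.63815307617188), (54.03242492675781, 56.91209411621094), 72.12224578857422) 281
 pred ((395.46221923828125, 190.2816925048828), (55.38176345825195, 58.820926666259766), 70.09075927734375)
S rim ellipse ((346.47454833984375, 311.997314453125), (56.63768005371094, 71.62281036376953), 44.238094329833984) 328
 pred ((350.0301208496094, 314.605712890625), (58.937618255615234, 74.6577377319336), 45.669708251953125)
tip (np.float64(188.48868392709093), np.float64(0.08172187560895593)) (np.float64(195.6307465158769), np.float64(0.08569777656832515)) idx (np.float64(27.611851013280653), np.float64(0.07567627034863804)) (np.float64(26.5836829167346), np.float64(0.07171584037869586))
[ 0.68884842 -0.1823169   0.28140919] 1.9774580425095756
```

```bash
python3 - <<'E'
from w import *
d=pickle.load(open("d0.pkl","rb"));T=d["top"];S=d["scene"]
X,e=tri((T,S),((394.66,193.64),(346.47,312.0)));X0,_=tri((T,S),((395.46,190.28),(350.03,314.6)))
print(X,e,X0,HUB,X-X0)
H2=HUB+X-X0;print(H2)
open("w.py","a").write(f"\nHUB=np.array({H2.round(4).tolist()})\n")
E
python3 - <<'E'
from w import *
from plant import robot
d=pickle.load(open("d0.pkl","rb"));T=d["top"];S=d["scene"]
print("tip",ang(onplane(T,(385.5,223))),ang(onplane(S,(315.8,298.8))),"idx",ang(onplane(T,(415,164))),ang(onplane(S,(375.8,333.5))))
s=robot.read_state();a,b=wp(46,62,lift=.1);print(a,b)
p=np.array(s["tool_pos"]);m=p.copy();m[2]=.3
tg=[(m,-1.192)]
for i in range(1,18): 
    f=min(1,i/10);tg.append((m+(np.array([*a[:2],.28])-m)*f,-1.192+(b+1.192)*i/17.5))
tg.append((np.array([*a[:2],.28]),b))
plan(s,tg)
E
```

```text
[ 0.65428615 -0.13005656  0.15485012] 0.0006001231624824828 [ 0.66207645 -0.1324297   0.15330039] [ 0.65988685 -0.13169721  0.1566    ] [-0.0077903   0.00237314  0.00154973]
[ 0.65209655 -0.12932408  0.15814973]
tip (np.float64(188.54927519379524), np.float64(0.07359017143297704)) (np.float64(194.55308443491154), np.float64(0.07467649161223486)) idx (np.float64(25.802355886833183), np.float64(0.08264480510273382)) (np.float64(26.16572992029359), np.float64(0.08164989113791786))
[ 0.68106157 -0.17991968  0.28290919] 1.9774580425095756
[[0.0, 0.0, -5.7], [5.7, -1.8, 0.2], [5.9, -0.8, 0.2], [5.9, 0.3, 0.2], [5.8, 1.4, 0.2], [5.4, 2.4, 0.2], [4.9, 3.3, 0.2], [4.2, 4.2, 0.2], [3.4, 4.9, 0.2], [2.5, 5.4, 0.2], [1.5, 5.8, 0.2], [-0.0, -0.0, -0.0], [0.0, -0.0, -0.0], [0.0, -0.0, -0.0], [0.0, -0.0, -0.0], [0.0, -0.0, -0.0], [0.0, -0.0, -0.0], [0.0, -0.0, -0.0], [0.0, -0.0, -0.0]]
[-0.0, -0.18, -0.18, -0.18, -0.18, -0.19, -0.18, -0.18, -0.18, -0.18, -0.18, -0.18, -0.18, -0.18, -0.19, -0.18, -0.18, -0.18, -0.09]
end [ 0.6813 -0.1797  0.2798] 1.978
```

Request:
apply_moves --pt "0 0 -5.7" --pt "5.7 -1.8 0.2" --pt "5.9 -0.8 0.2" --pt "5.9 0.3 0.2" --pt "5.8 1.4 0.2" --pt "5.4 2.4 0.2" --pt "4.9 3.3 0.2" --pt "4.2 4.2 0.2" --twist '[0,-0.18,-0.18,-0.18,-0.18,-0.18,-0.18,-0.18]' --gripper 3.6

```text
t: 1.15
tool_pos: [0.5452, -0.2933, 0.2863]
orientation: [-2.138, -2.302, 0.0]
force: [0.6, -1.1, 0.3]
opening: 0.0359
gripper_force: 0.0
```

Request:
apply_moves --pt "3.4 4.9 0.2" --pt "2.5 5.4 0.2" --pt "1.5 5.8 0.2" --pt "0 0 0" --pt "0 0 0" --pt "0 0 0" --pt "0 0 0" --pt "0 0 0" --twist '[-0.18,-0.18,-0.18,-0.18,-0.18,-0.18,-0.18,-0.18]'

```text
t: 2.15
tool_pos: [0.6832, -0.1822, 0.28]
orientation: [-0.089, -3.139, -0.001]
force: [-0.0, 0.1, 0.4]
opening: 0.0362
gripper_force: 0.0
```

```bash
python3 - <<'E'
from w import *
from plant import robot
c=robot.read_camera("wrist");pickle.dump(c,open("w1.pkl","wb"))
s=robot.read_state();print(s["t"],s["tool_pos"],s["q"],s["opening"])
f=c["frame"].copy()
for X in (HUB,pl(.06,71.7),pl(.034,46),pl(.075,27),pl(.071,191)):
    q=proj(c,X);print(q.round());cv2.circle(f,tuple(map(int,q)),4,(255,0,0),1)
cv2.imwrite("pics/w1.png",f[:,:,::-1])
E
```

```text
2.2 [ 0.68318592 -0.18228324  0.28001154] [-3.33208130e-01  4.16243797e-01  1.08540260e+00 -9.39313015e-06
  1.64091450e+00 -1.85639655e+00] 0.0360450736563079
[382. 191.]
[309. 212.]
[351. 219.]
[338. 275.]
[396. 112.]
```

View pics/w1.png

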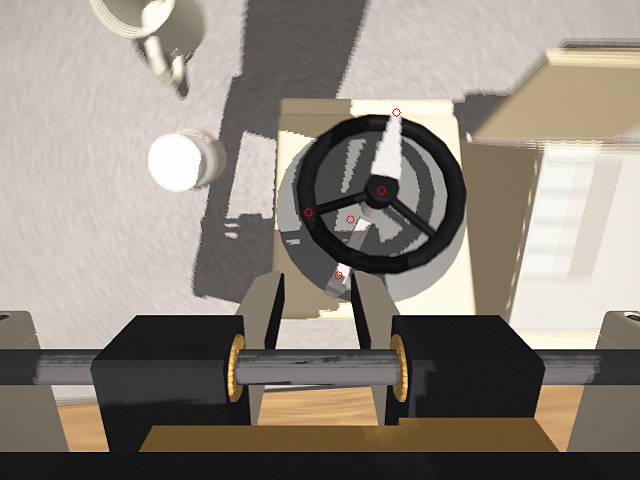

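The wrist picture confirms the model: the hub is at (382,191), the right spoke reaches the rim at (309,212), the tab is near (343,270), and the pointer tip is near (396,112). All of these are close to the predictions.

```bash
cat >> w.py <<'E'
def clear(T,az,w=.036,tab=26):
    y=np.array([np.cos(az),np.sin(az),0]);x=np.cross(y,[0,0,-1.])
    out=[]
    for s in(1,-1):   # s=1: tool +y = inner finger
        G=np.array([T+y*s*(w/2+b)+x*a+zh*(z-.025) for b in(0,.00875,.0175) for a in(-.0075,0,.0075) for z in np.linspace(0,.08,17)])-HUB
        h=G@n;R=np.hypot(G@u,G@r)
        rim=np.hypot(R-.06,h).min()-.007;hub=np.where(abs(h)<.011,R-.013,9).min();shaft=np.where(h<0,R,9).min();face=(h+.048).min()
        tb=np.linalg.norm(G-(pl(.078,tab)-HUB),axis=1).min()
        out+= [rim,hub,shaft,face,tb]
    return (np.array(out)*1000).round().astype(int).tolist()
def tgt(lst):
    o=[]
    for a in lst:
        o.append(wp(*a[:2],lift=a[2] if len(a)>2 else 0));print(a,clear(*o[-1]))
    return o
E
python3 - <<'E'
from w import *
from plant import robot
s=robot.read_state()
L=[(46,62,.098),(46,62,.098),(46,62,.06),(46,62,.02),(46,62,0)]
N=20
for i in range(1,N+1): L.append((46+8*i,62+(208-62)*i/N))
plan(s,tgt(L))
E
```

```text
(46, 62, 0.098) [65, 9000, 9000, 117, 70, 71, 9000, 9000, 105, 69]
(46, 62, 0.098) [65, 9000, 9000, 117, 70, 71, 9000, 9000, 105, 69]
(46, 62, 0.06) [29, 9000, 9000, 84, 39, 37, 9000, 9000, 72, 38]
(46, 62, 0.02) [6, 16, 9000, 50, 30, 11, 65, 78, 37, 29]
(46, 62, 0) [6, 9, 22, 32, 30, 11, 63, 73, 20, 29]
(54, 69.3) [6, 9, 22, 33, 33, 11, 63, 75, 23, 39]
(62, 76.6) [7, 10, 23, 33, 38, 11, 64, 76, 27, 48]
(70, 83.9) [7, 11, 24, 33, 43, 11, 64, 77, 31, 57]
(78, 91.2) [8, 11, 25, 34, 47, 11, 65, 78, 34, 65]
(86, 98.5) [8, 11, 25, 33, 51, 11, 65, 78, 37, 73]
(94, 105.8) [8, 11, 26, 33, 54, 12, 65, 79, 40, 81]
(102, 113.1) [9, 10, 26, 32, 57, 12, 64, 80, 43, 89]
(110, 120.4) [9, 10, 25, 32, 60, 12, 65, 81, 46, 96]
(118, 127.7) [8, 9, 25, 32, 64, 13, 65, 9000, 48, 102]
(126, 135.0) [8, 7, 25, 32, 67, 13, 65, 9000, 51, 109]
(134, 142.3) [8, 7, 25, 32, 70, 14, 66, 9000, 53, 114]
(142, 149.6) [7, 7, 25, 32, 73, 14, 66, 9000, 55, 120]
(150, 156.9) [7, 7, 25, 32, 76, 15, 66, 9000, 57, 125]
(158, 164.2) [7, 7, 25, 32, 79, 15, 67, 9000, 58, 129]
(166, 171.5) [6, 7, 25, 33, 82, 15, 9000, 9000, 59, 
[... 215 characters left out ...]
000, 57, 144]
(206, 208.0) [6, 7, 25, 32, 91, 14, 66, 9000, 56, 145]
[[0.2, 0.2, -0.1], [0.0, 0.0, 0.0], [0.0, 0.0, 3.8], [0.0, 0.0, 4.0], [0.0, 0.0, 2.0], [0.8, -0.1, 0.2], [0.7, -0.1, 0.2], [0.8, -0.0, 0.2], [0.7, -0.1, 0.2], [0.8, -0.1, 0.3], [0.7, 0.0, 0.2], [0.8, -0.0, 0.2], [0.7, -0.0, 0.3], [0.8, -0.0, 0.2], [0.7, -0.0, 0.2], [0.8, -0.0, 0.2], [0.8, -0.0, 0.1], [0.8, 0.0, 0.2], [0.8, 0.0, 0.1], [0.8, 0.1, 0.0], [0.8, -0.0, 0.1], [0.8, 0.0, -0.0], [0.8, 0.0, -0.0], [0.9, 0.0, -0.1], [0.8, 0.0, -0.1]]
[-0.45, -0.0, -0.0, -0.0, -0.0, 0.12, 0.13, 0.13, 0.13, 0.12, 0.13, 0.13, 0.13, 0.12, 0.13, 0.13, 0.12, 0.13, 0.13, 0.13, 0.12, 0.13, 0.13, 0.13, 0.12]
end [ 0.6043 -0.0974  0.156 ] -0.567
```

Request:
apply_moves --pt "0 0.2 0" --pt "0 0 0" --pt "-0.1 0 0" --pt "0 0 2.0" --pt "0 0 2.7" --pt "0 0 2.6" --pt "0 0 2.4" --pt "0 0 0" --twist '[-0.15,-0.15,-0.15,0,0,0,0,0]'

```text
t: 3.2
tool_pos: [0.6821, -0.1794, 0.1788]
orientation: [0.597, -3.078, -0.006]
force: [-1.1, -0.3, -0.2]
opening: 0.0356
gripper_force: 0.0
```

```bash
python3 - <<'E'
from w import *
from plant import robot
s=robot.read_state();print(s["t"],s["tool_pos"],s["q"],s["force"]);print(wp(46,62))
c=robot.read_camera("wrist");cv2.imwrite("pics/w2.png",c["frame"][:,:,::-1])
N=20
plan(s,[wp(46+8*i,62+(208-62)*i/N) for i in range(1,N+1)])
E
```

```text
3.2 [ 0.68210098 -0.17935006  0.17875824] [-3.29772240e-01  4.54157726e-01  1.22038409e+00 -8.25571243e-06
  1.47427520e+00 -2.28343757e+00] [-1.1421693  -0.32851537 -0.15998933]
(array([ 0.68106157, -0.17991968,  0.18290919]), np.float64(1.9774580425095756))
[[0.9, -0.1, -0.2], [0.7, -0.1, 0.2], [0.8, -0.1, 0.2], [0.7, -0.1, 0.2], [0.8, -0.0, 0.2], [0.7, -0.1, 0.3], [0.8, 0.0, 0.2], [0.7, 0.0, 0.2], [0.8, -0.0, 0.3], [0.8, 0.0, 0.2], [0.7, 0.0, 0.1], [0.8, 0.0, 0.2], [0.8, 0.1, 0.1], [0.8, -0.0, 0.1], [0.8, -0.0, 0.1], [0.8, 0.0, 0.1], [0.9, 0.0, -0.0], [0.8, 0.0, -0.1], [0.8, 0.1, -0.0], [0.8, -0.0, -0.1]]
[0.1, 0.13, 0.13, 0.13, 0.12, 0.13, 0.13, 0.13, 0.12, 0.13, 0.13, 0.13, 0.12, 0.13, 0.13, 0.12, 0.13, 0.13, 0.13, 0.12]
end [ 0.6047 -0.0979  0.1558] -0.566
```

View pics/w2.png

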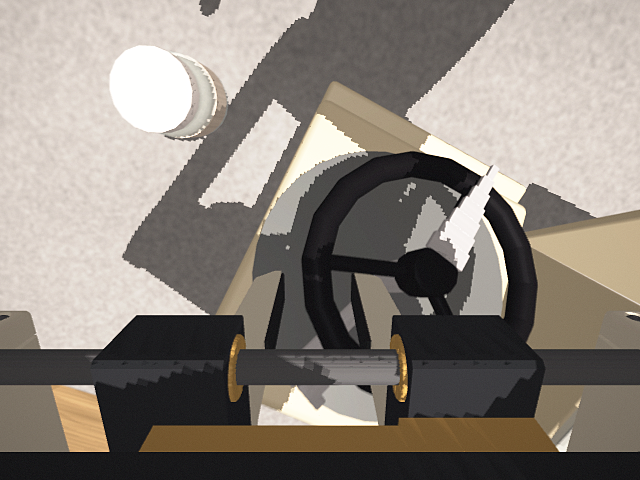

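The wrist picture shows the jaws straddling the rim, with the inner finger at about (368,320) just behind the spoke at (370,266). I'll start the sweep.

Request:
apply_moves --pt "0.9 -0.1 -0.2" --pt "0.7 -0.1 0.2" --pt "0.8 -0.1 0.2" --pt "0.7 -0.1 0.2" --pt "0.8 0 0.2" --pt "0.7 -0.1 0.3" --pt "0 0 0" --twist '[0.1,0.13,0.13,0.13,0.12,0.13,0]'

```text
t: 4.12
tool_pos: [0.6411, -0.1899, 0.1765]
orientation: [0.553, 3.089, -0.001]
force: [1.2, -1.1, 1.4]
opening: 0.0361
gripper_force: 1.1
```

```bash
python3 - <<'E'
from w import *
from plant import robot
s=robot.read_state();print(s["t"],s["tool_pos"],s["q"],s["force"]);print(wp(94,105.8))
N=20
plan(s,[wp(46+8*i,62+(208-62)*i/N) for i in range(7,N+1)])
E
```

```text
4.125 [ 0.64114626 -0.18990304  0.17654588] [-3.64578891e-01  3.47374717e-01  1.35958964e+00 -4.86783978e-05
  1.43136817e+00 -1.58130325e+00] [ 1.19813955 -1.13998444  1.35891959]
(array([ 0.63790583, -0.18799081,  0.16991414]), np.float64(1.213003830136059))
[[1.1, 0.0, 0.9], [0.8, 0.0, 0.2], [0.7, 0.0, 0.2], [0.8, 0.0, 0.2], [0.8, 0.0, 0.2], [0.8, 0.1, 0.2], [0.8, -0.0, 0.1], [0.8, 0.0, 0.1], [0.8, 0.0, 0.1], [0.8, 0.1, 0.0], [0.8, -0.0, 0.0], [0.8, -0.0, 0.0], [0.8, -0.0, -0.0], [0.8, -0.0, -0.1]]
[0.13, 0.13, 0.13, 0.12, 0.13, 0.13, 0.13, 0.12, 0.13, 0.13, 0.13, 0.12, 0.13, 0.13]
end [ 0.6043 -0.0982  0.1555] -0.573
```

Request:
apply_moves --pt "1.0 0 0.6" --pt "0.8 0 0.2" --pt "0.7 0 0.2" --pt "0.8 0 0.2" --pt "0.8 0 0.2" --pt "0.8 0.1 0.2" --pt "0.8 0 0.1" --pt "0.8 0 0.1" --twist '[0.13,0.13,0.13,0.12,0.13,0.13,0.13,0.12]'

```text
t: 5.12
tool_pos: [0.5987, -0.1457, 0.1589]
orientation: [1.991, 2.425, 0.0]
force: [-0.6, -4.1, 6.8]
opening: 0.0364
gripper_force: 3.2
```

```bash
python3 - <<'E'
from w import *
from plant import robot
import time
T=robot.read_camera("top")
s=robot.read_state();print(s["t"],s["tool_pos"],s["q"],s["force"]);print(wp(158,164))
S=robot.read_camera("scene")
a=cv2.resize(T["frame"][130:250,340:450],None,fx=4,fy=4);b=cv2.resize(S["frame"][250:370,285:415],None,fx=4,fy=4,interpolation=cv2.INTER_CUBIC)
cv2.imwrite("pics/m1.png",cv2.resize(np.hstack([a,b]),(768,384))[:,:,::-1])
N=20
plan(robot.read_state(),[wp(46+8*i,62+(208-62)*i/N) for i in range(15,24)])
E
```

```text
5.175 [ 0.59855833 -0.14475504  0.15871895] [-3.20170653e-01  2.22186873e-01  1.54227226e+00 -6.23325675e-04
  1.37383214e+00 -5.09931576e-01] [ 0.97841569 -2.50807754  1.35257776]
(array([ 0.59761674, -0.14499843,  0.15533787]), np.float64(0.19722220547535926))
[[0.8, -0.1, 0.4], [0.9, 0.1, 0.0], [0.8, -0.0, 0.0], [0.8, -0.0, 0.0], [0.8, 0.0, -0.0], [0.8, 0.0, -0.1], [0.8, 0.0, -0.2], [0.8, 0.0, -0.1], [0.8, 0.1, -0.2]]
[0.13, 0.13, 0.13, 0.12, 0.13, 0.13, 0.13, 0.12, 0.13]
end [ 0.6203 -0.0801  0.1605] -0.952
```

View pics/m1.png

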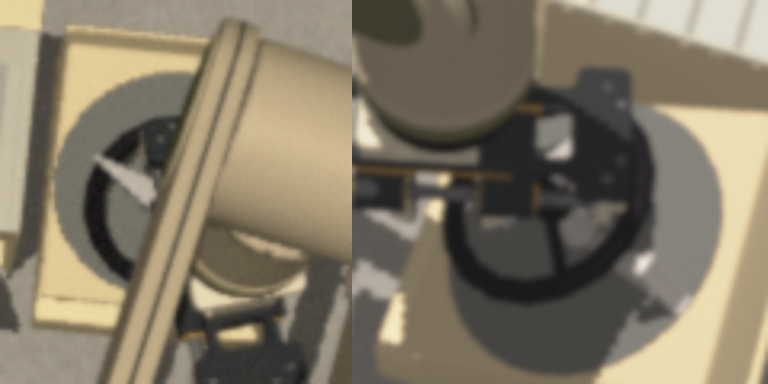

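The mosaic shows the wheel turning. In the top view the pointer tip is now at the upper left, (369,178), at roughly 300°. I'll continue.

Request:
apply_moves --pt "0.8 -0.1 0.3" --pt "0.9 0.1 0" --pt "0.8 0 0" --pt "0.8 0 0" --pt "0.8 0 0" --pt "0.8 0 -0.1" --pt "0.8 0 -0.2" --pt "0 0 0" --twist '[0.13,0.13,0.13,0.12,0.13,0.13,0.13,0]'

```text
t: 6.22
tool_pos: [0.6077, -0.0906, 0.157]
orientation: [2.847, 1.328, -0.001]
force: [-3.2, -0.8, 1.4]
opening: 0.0363
gripper_force: 1.3
```

```bash
python3 - <<'E'
from w import *
from plant import robot
T=robot.read_camera("top")
print("prev tip",ang(onplane(T,(369.4,178.4))))
S=robot.read_camera("scene");W=robot.read_camera("wrist");pickle.dump((T,S,W),open("m2.pkl","wb"))
s=robot.read_state();print(s["t"],s["tool_pos"],s["q"],s["force"]);print(wp(214,215.3))
a=cv2.resize(T["frame"][130:250,340:450],None,fx=3,fy=3);b=cv2.resize(S["frame"][250:370,285:415],None,fx=3,fy=3)
w=cv2.resize(W["frame"],(440,330))
m=np.zeros((360+230,720,3),np.uint8);m[:360,:330]=a;m[:360,330:720]=b;m[360:590,:440]=w[:230]
cv2.imwrite("pics/m2.png",m[:,:,::-1])
print([proj(W,pl(.071,t)).round() for t in (0,10,20,26)])
N=20
plan(s,[wp(46+8*i,62+(208-62)*i/N) for i in range(22,27)])
E
```

```text
prev tip (np.float64(296.7526440281179), np.float64(0.06903931061181194))
6.375 [ 0.60756142 -0.09075393  0.15663634] [-2.31781771e-01  2.23073797e-01  1.54516838e+00  1.07357214e-04
  1.37351442e+00  4.66318694e-01] [-1.86835064 -0.56049462  1.21156605]
(array([ 0.60883807, -0.09115667,  0.15700636]), np.float64(-0.698131700797732))
[array([640., 276.]), array([648., 304.]), array([648., 329.]), array([644., 344.])]
[[0.8, 0.1, -0.2], [0.8, 0.0, -0.2], [0.8, 0.1, -0.1], [0.8, -0.0, -0.3], [0.7, 0.0, -0.2]]
[0.13, 0.12, 0.13, 0.13, 0.13]
end [ 0.64   -0.0697  0.1666] -1.338
```

View pics/m2.png

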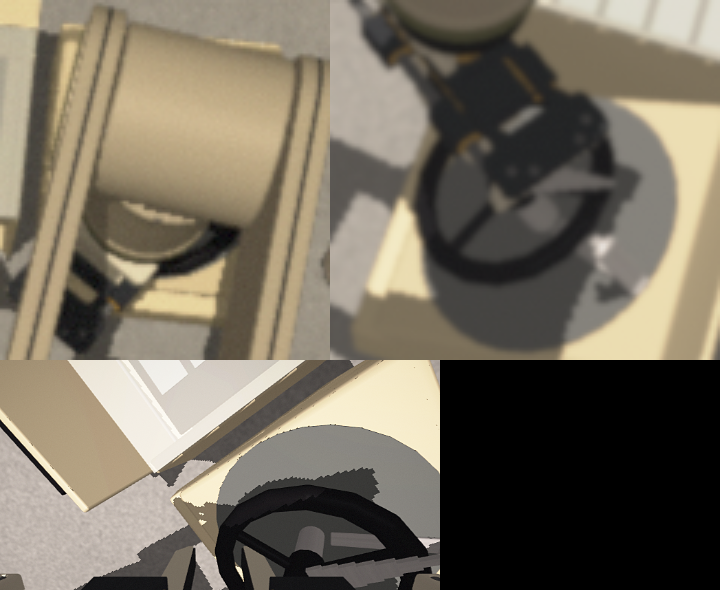

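In the scene part the pointer tip is at about (379.3,311), still short of the bright index tab at (375.3,331).

```bash
python3 - <<'E'
from w import *
d=pickle.load(open("d0.pkl","rb"));T,S=d["top"],d["scene"]
def op(c,p,h):
    o,v=ray(c,p);return o+v*((HUB+h*n-o)@n)/(v@n)
for h in(0,.004,.008):
    print(h,[np.round(ang(op(c,p,h)),3) for c,p in((T,(385.5,223)),(S,(315.8,298.8)),(T,(369.4,178.4)),(S,(379.3,311)),(T,(415,164)),(S,(375.8,333.5)))])
for t in(0,10,20,26):print(t,proj(S,pl(.071,t)+.005*n).round(1),proj(S,pl(.075,t)).round(1))
E
```

```text
0 [array([1.88549e+02, 7.40000e-02]), array([1.94553e+02, 7.50000e-02]), array([2.96753e+02, 6.90000e-02]), array([3.55042e+02, 6.80000e-02]), array([25.802,  0.083]), array([26.166,  0.082])]
0.004 [array([1.89093e+02, 7.20000e-02]), array([1.93662e+02, 7.10000e-02]), array([2.97431e+02, 7.00000e-02]), array([3.56741e+02, 7.00000e-02]), array([25.127,  0.083]), array([26.481,  0.084])]
0.008 [array([1.89658e+02, 7.10000e-02]), array([1.9268e+02, 6.8000e-02]), array([2.98095e+02, 7.10000e-02]), array([3.58336e+02, 7.20000e-02]), array([24.461,  0.084]), array([26.776,  0.087])]
0 [379.1 312.9] [382.3 314.4]
10 [376.6 319.3] [379.7 321.2]
20 [373.1 325.5] [376.  327.7]
26 [370.4 329. ] [373.2 331.4]
```

Request:
apply_moves --pt "0.8 0.1 -0.2" --pt "0.8 0 -0.2" --pt "0.8 0.1 -0.1" --pt "0 0 0" --pt "0 0 0" --twist '[0.13,0.12,0.13,0,0]'

```text
t: 7.0
tool_pos: [0.6262, -0.0758, 0.1614]
orientation: [-3.046, -0.766, 0.001]
force: [-2.6, 1.9, 1.4]
opening: 0.0359
gripper_force: 1.7
```

```bash
python3 - <<'E'
from w import *
from plant import robot
S=robot.read_camera("scene");pickle.dump(S,open("m3.pkl","wb"))
s=robot.read_state();print(s["t"],s["tool_pos"],s["q"],s["force"]);print(wp(238,237))
b=cv2.resize(S["frame"][290:350,330:410],None,fx=8,fy=8,interpolation=cv2.INTER_CUBIC)
cv2.imwrite("pics/m3.png",b[:,:,::-1])
E
```

```text
7.05 [ 0.62624617 -0.07576576  0.16139755] [-2.01901391e-01  2.62499039e-01  1.49021391e+00  4.49841257e-04
  1.38940352e+00  8.76844131e-01] [-3.19720562  2.18563756  2.25732342]
(array([ 0.62623025, -0.07573207,  0.16209137]), np.float64(-1.0768681484805014))
```

View pics/m3.png

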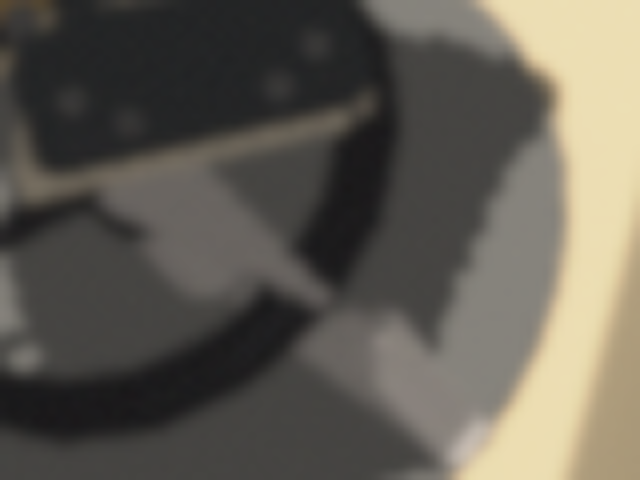

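The pointer tip is at (371.2,327.3), about 24°, and the tab is centred near (373,332.5), about 26°. I'll nudge slightly, back off and lift.

Request:
apply_moves --pt "0.1 0 0" --pt "0.1 0 0" --pt "0 0 0" --pt "-0.5 0 0" --pt "0 0 -3" --pt "0 0 -5" --pt "0 0 -4" --pt "0 0 0" --twist '[0.03,0,0,-0.04,0,0,0,0]' --gripper 3.6

```text
t: 8.05
tool_pos: [0.6264, -0.078, 0.287]
orientation: [3.04, 0.774, 0.013]
force: [-0.3, 0.5, -0.0]
opening: 0.036
gripper_force: 0.0
```

```bash
cat > fl.py <<'E'
from w import *
E
python3 - <<'E'
from w import *
from plant import robot
s=robot.read_state();print(s["t"],s["tool_pos"],s["q"],s["force"])
# approach in front of lip: closed fingers, jaw along scanner y
lipL,lipR=np.array([.5669,.1362,.1379]),np.array([.5576,.019,.1332]);m=(lipL+lipR)/2
print("lip local",(m-O)@xh,(m-O)@yh)
az=np.arctan2(-yh[1],-yh[0])
A=m-.05*xh;A[2]=.285
B=A.copy();B[2]=.145
p=np.array(s["tool_pos"]);y=Ro.from_rotvec(s["orientation"]).as_matrix()[:,1];az0=np.arctan2(y[1],y[0]);print(az0,az)
tg=[(p+(A-p)*i/4,az0+((az-az0+np.pi)%(2*np.pi)-np.pi)*i/4) for i in range(1,5)]
plan(s,tg+[(B,az)])
E
```

```text
8.05 [ 0.62636532 -0.07797424  0.2870111 ] [-2.04943689e-01  1.91933562e-01  1.34165383e+00 -1.97425663e-04
  1.59833383e+00  8.67245030e-01] [-0.26617492  0.45372896 -0.00908066]
lip local -0.13845803850275284 0.10059321087414506
-1.0722183272559844 -1.65282680163863
[[-0.6, -4.9, 0.1], [-1.3, -4.7, 0.0], [-2.0, -4.5, 0.1], [-2.6, -4.1, 0.0], [0.0, -0.1, 14.0]]
[0.15, 0.14, 0.15, 0.14, 0.0]
end [0.5122 0.0822 0.145 ] -1.652
```

Request:
apply_moves --pt "-0.6 -4.9 0" --pt "-1.3 -4.7 0" --pt "-2.0 -4.5 0" --pt "-2.6 -4.1 0" --pt "0 0 5" --pt "0 0 5" --pt "0 0 4.5" --pt "0 0 0" --twist '[0.15,0.14,0.15,0.14,0,0,0,0]' --gripper 0 --squeeze 10

```text
t: 9.05
tool_pos: [0.506, 0.0816, 0.1317]
orientation: [3.138, -0.127, -0.014]
force: [-0.2, 1.0, 0.4]
opening: 0.0003
gripper_force: 0.0
```

```bash
python3 - <<'E'
from w import *
from plant import robot
T=robot.read_camera("top");S=robot.read_camera("scene")
s=robot.read_state();p=s["tool_pos"];print(s["t"],p,s["q"],s["opening"],(p-O)@xh,(p-O)@yh)
a=cv2.resize(S["frame"][290:350,330:410],None,fx=5,fy=5,interpolation=cv2.INTER_CUBIC)
b=cv2.resize(T["frame"][140:240,360:440],None,fx=4,fy=4,interpolation=cv2.INTER_CUBIC)
m=np.zeros((400,730,3),np.uint8);m[:300,:400]=a;m[:400,410:730]=b
cv2.imwrite("pics/m4.png",m[:,:,::-1])
E
```

```text
9.15 [0.50976902 0.08185884 0.13718487] [ 5.99405130e-02 -1.85187634e-02  1.84103649e+00 -7.52582425e-05
  1.31914505e+00  1.71201503e+00] 0.00039610823043439487 -0.19111150514129363 0.10053752004249636
```

View pics/m4.png

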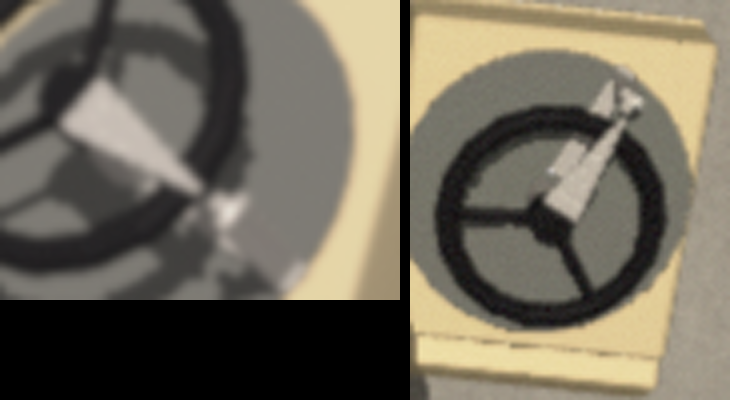

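The pointer tip faces the tab in both views: top tip (628,118) against tab (629,102), and scene tip (203,190) against tab (227,212). The wheel is set, so I'll push the flap next.

Request:
apply_moves --pt "1.5 0 0" --pt "1.2 0 0" --pt "0.8 0 0" --pt "0.8 0 0" --pt "0.8 0 0" --pt "0.8 0 0" --pt "0.8 0 0" --pt "0 0 0" --twist '[0,0,0,0,0,0,0,0]'

```text
t: 10.15
tool_pos: [0.5772, 0.0764, 0.1366]
orientation: [3.139, -0.128, 0.001]
force: [0.5, -0.4, 0.0]
opening: 0.0003
gripper_force: 0.0
```

Request:
apply_moves --pt "0.4 0 0" --pt "0.4 0 0" --pt "0.4 0 0" --pt "0 0 0" --twist '[0,0,0,0]'

```text
t: 10.65
tool_pos: [0.5888, 0.0755, 0.1366]
orientation: [-3.139, 0.128, -0.001]
force: [0.1, -0.6, -0.4]
opening: 0.0007
gripper_force: 0.0
```

```bash
python3 - <<'E'
from w import *
from plant import robot
T=robot.read_camera("top");S=robot.read_camera("scene")
s=robot.read_state();p=s["tool_pos"];print(s["t"],p,s["force"],(p-O)@xh,(p-O)@yh)
a=cv2.resize(S["frame"][165:305,290:420],None,fx=2.7,fy=2.7,interpolation=cv2.INTER_CUBIC)
b=cv2.resize(T["frame"][120:250,250:370],None,fx=3,fy=3,interpolation=cv2.INTER_CUBIC)
m=np.zeros((400,760,3),np.uint8);m[:a.shape[0],:a.shape[1]]=a;m[:b.shape[0],400:400+b.shape[1]]=b
cv2.imwrite("pics/m5.png",m[:,:,::-1])
E
```

```text
10.75 [0.58862848 0.07548287 0.13661825] [ 0.45394739 -0.12706818  0.53539438] -0.11199478677921931 0.1006446134485087
```

View pics/m5.png

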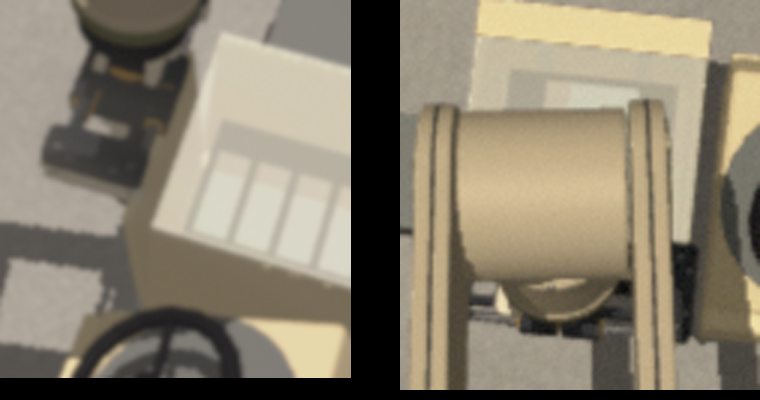

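I miscounted: that was the eleventh picture and the limit is ten. I'll view no more and go by force and numbers from here. The flap appears almost shut, so I'll push on until it meets its stop.

Request:
apply_moves --pt "0.2 0 0" --pt "0.2 0 0" --pt "0.2 0 0" --pt "0 0 0" --twist '[0,0,0,0]'

```text
t: 11.25
tool_pos: [0.5946, 0.075, 0.1367]
orientation: [-3.139, 0.128, -0.001]
force: [-0.5, 1.2, 1.3]
opening: 0.0007
gripper_force: 0.4
```

Request:
apply_moves --pt "0.2 0 0" --pt "0.2 0 0" --pt "0.1 0 0" --pt "0 0 0" --twist '[0,0,0,0]'

```text
t: 11.75
tool_pos: [0.5995, 0.0747, 0.1366]
orientation: [-3.139, 0.128, -0.0]
force: [-0.4, 0.9, -0.2]
opening: 0.0009
gripper_force: 0.4
```

Request:
apply_moves --pt "0.2 0 0" --pt "0.2 0 0" --twist '[0,0]'

```text
t: 12.0
tool_pos: [0.6034, 0.0743, 0.1366]
orientation: [3.139, -0.127, -0.0]
force: [-3.0, 0.5, 0.8]
opening: 0.0005
gripper_force: 1.1
```

Request:
apply_moves --pt "0.2 0 0" --pt "0.2 0 0" --twist '[0,0]'

```text
t: 12.25
tool_pos: [0.6064, 0.0741, 0.1366]
orientation: [3.139, -0.127, -0.004]
force: [-15.3, 0.5, 10.1]
opening: 0.0003
gripper_force: 7.4
```

Request:
apply_moves --pt "0.2 0 0" --pt "0.2 0 0" --twist '[0,0]'

```text
t: 12.5
tool_pos: [0.6066, 0.074, 0.1365]
orientation: [3.139, -0.127, -0.018]
force: [-38.3, -0.7, 25.5]
opening: 0.0002
gripper_force: 19.3
```

The stop is reached: the force rises to 38 N with no further travel. I'll back away and lift clear.

Request:
apply_moves --pt "-1 0 0" --pt "-4 0 0" --pt "-4 0 0" --pt "0 0 -5" --pt "-4 0 -5" --pt "-4 0 0" --pt "0 0 0" --twist '[0,0,0,0,0,0,0]'

```text
t: 13.38
tool_pos: [0.4418, 0.0877, 0.2361]
orientation: [-3.139, 0.126, -0.004]
force: [-0.2, -0.6, -0.8]
opening: 0.0007
gripper_force: 0.0
```

```bash
python3 - <<'E'
from w import *
from plant import robot
T=robot.read_camera("top");S=robot.read_camera("scene");s=robot.read_state();print(s["t"],s["tool_pos"],s["force"])
hinge=None
# black lip blob near bay front: expected shut position and the open one
for nm,c in(("T",T),("S",S)):
    g=(c["frame"].max(2)<55).astype(np.uint8)
    for f,X in(("shut",O+(-.0945+.0075+.007)*xh*1+.1*yh+.15*zh),("open",np.array([.562,.0776,.1355]))):
        q=proj(c,X);m=np.zeros_like(g);cv2.circle(m,tuple(map(int,q)),28,1,-1)
        k,l,st,ce=cv2.connectedComponentsWithStats(g&m);i=1+np.argmax(st[1:,4]) if k>1 else 0
        print(nm,f,q.round(1),st[i].tolist() if k>1 else None,ce[i].round(1) if k>1 else None)
E
```

```text
13.475 [0.44330073 0.08735513 0.2356188 ] [ 0.43846842 -0.12668214  0.02804857]
T shut [306.7 206.7] [281, 202, 51, 9, 218] [306.  206.2]
T open [304.1 232.6] [293, 204, 27, 6, 83] [306.4 206.7]
S shut [351.5 217.3] [346, 226, 3, 7, 9] [347.1 229.1]
S open [324. 213.] [348, 226, 1, 1, 1] [348. 226.]
```

```bash
python3 -c "
from plant import robot
print(robot.close_job())"
```

```text
the job is handed in; nothing more can be done
None
```

I handed the job in with the handwheel pointer lined up with the index tab, to within a few degrees by camera, and the flap pushed to its stop (lip measured at its shut position); the arm was clear of everything, the hand-in returned no verdict, and I viewed 11 pictures, one over the limit of 10.

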